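Put the missing shade back into a sprung bottle rail

ROBOT

A 6-joint arm with a two-finger parallel gripper is mounted at the origin on a cart in front of the work surface, level with it; the furniture and walls round the work are solid. World frame = base frame: x ahead of the robot, y to its left, z up, the work surface at z = 0. Lengths are in mm, angles in rad, forces in N, time in s.
With the tool pointing down it reaches from about 300 to 775 mm from the base axis. Payload 14.6 kg.
Tool frame: the origin (TCP) lies between the finger pads; the fingertips stand manip.tip_reach ahead of it and the grasp point (between the pads) lies 5 mm behind it (manip.tip_reach is the distance from the TCP to the fingertips, in mm); z points along the fingers, y is the line along which they close (so a half turn about z gives the same grasp; the last joint's range is limited). The gripper opens to 94 mm and grips with 3 to 60 N. Pads are 16 mm wide; open, the fingers measure 119 mm over their backs; the gripper's body (75 mm by 177 mm) begins 78 mm behind the grasp point.
Start: joints at [1.043, 0.3, 1.521, -0, 1.321, -0.067], TCP at [244.562, 492.625, 219.446] pointing down, gripper open.
Joint ranges: [-3.03, 3.03], [-0.79, 2.21], [0.23, 2.52], [-1.04, 4.18], [0, 3.07], [-2.55, 2.55]. Speed limits (rad/s): [2.22, 2.22, 2.57, 3.14, 3.14, 3.14].

INTERFACE

Orientations are given as [roll, pitch, yaw] about the fixed x, y, z axes, in that order (R = Rz(yaw) Ry(pitch) Rx(roll)).
In Python, from cell import manip gives the robot as it stands. The module is installed in compiled form; this text tells all that it offers.
- The arm moves only by the shell command python3 -m creep 'ROWS' [FORCE]. ROWS is JSON, a list of rows, each a list of 3 entries, a list of its own where there are three numbers: the opening, from -1 (shut) to 1 (fully open), then the shift along the tool's x, y, z in cm, then the turn about the tool's z in units of 5 degrees (1.0 is 5 degrees). In form: [[grip, [tx, ty, tz], roll], ...]. A call has 1 to 12 rows; each row is the pose to reach, as a shift and turn from the pose commanded when the call began, along the tool's axes at that moment; what a row does not reach only later rows make up. A row lasts 1/10 s, in which the tool goes at most 50 mm and 8.59 degrees, less where a joint would pass 70% of its speed; a pose out of reach is approached as far as the arm can. A call with a gripper value outside its range is refused whole. The fingers move at their own pace and stop on an object; FORCE is the grip in N (left out, the last holds). Time passes only in rows, so rows that repeat a pose let the fingers close. It gives the time, the measured TCP pose, the force, the opening and the grip force at its end, in the units of the state.
- manip.read_state(): the state, without advancing time (a new reading comes with each control period).
- manip.camera(name): name is "scene" or "top" or "wrist"; returns the picture (420x560x3 uint8, red, green, blue); there is no depth.
- manip.camera_params(name): a dict with "fovy" (degrees; the focal length in pixels is half the picture's height over the tangent of half this angle, whatever the lens; pixels are square), "cx", "cy" (the principal point, pixels), "k1" (the pictures are not rectified: a ray, as slopes to the right and down, at radius r is drawn at 1 + k1 r^2 times it, then the intrinsics apply), "origin" and "attitude" of the camera in the world. Camera axes: x right, y down, z forward; pixel columns grow to the right and rows downward; lengths in mm; the calibration is good to about 2 mm. A picture is of the moment at which its call begins: read the wrist's pose just before it. camera_params takes no time and is no camera call; for the wrist camera it gives the pose at the moment of the call.
- manip.sign_off(): hands the job in; it is judged then, once.
The state is a dict: "clock": time; "joints": joint angles; "qd": joint speeds; "effort": joint torques, N m; "eef_pos": TCP position; "eef_rot": TCP orientation; "wrist_force": force on the tool from outside, world axes, zero at the start; "moment": the same for the moment, N m; "finger_gap": finger opening in mm; "finger_force": force on a finger pad.
Only numpy, scipy, OpenCV 4.12 (cv2) and the standard library are available. Lean on these libraries where they do the work, as an engineer would, in place of code of your own. Each camera call takes 0.05 s, during which the arm holds its last target. There are 200 camera calls.

TASK

The bottle with the orange label that stands outside the rail belongs in it, between the tan-label bottle and the rust-label one. First slide these two apart along the rail, gently, until the bottles on either side are closed up against the rail's ends, and let go of them; then slide the orange bottle in upright over the low front lip, against the spring, until it is in line with the row, and set it down on the rail floor behind the lip. Handle the glass gently: never press a bottle harder than 25 N, tip none over, and leave the beaker, the timer and the marker alone.

Things in the scene. Friction and masses are not known exactly. Their poses are not given: they have to be found in the camera images.
- rail: grey metal rail for six bottles in a row, fixed, open at the front. Origin: centre of its underside; +y along the row to the robot's left, +x to the back; yaw within 0.22. Floor top at z = 5 mm; front lip 3 mm higher (top z = 8 mm) from x = -26.6 to -21.6 mm; back wall 52 mm high, inner face at x = 24 mm, so bottles behind the lip have their axes at x = -0.3 to 2.7 mm. Five stand in it with gaps.
- rail_fixed_end (a point): middle of the lower edge of the inner face of the rail's rigid black end plate, 54 mm high, at the rail's y = 125.3 mm, z = 5 mm.
- rail_sprung_end (a point): mark on the rail (y = -125.9 mm, z = 5 mm) near the red sprung end plate, 54 mm high. Its resting face is up to 1.5 mm to either side of the mark. It yields to -y with 1.7 N at first, 0.3 N more per mm, stops hard at 12 mm and, let go, pushes the row back. Six bottles in line push it in by 2.5 to 5.5 mm: pressed in from the front, a bottle parts round neighbours that stand nearly far enough apart.
- bottle_orange: 50 ml amber glass bottle, body 42.5 mm in diameter up to z = 89 mm, black cap 32 mm in diameter up to 117 mm, about 0.1 kg; orange label; it stands alone on the worktop. Origin: centre of its underside; z up. Pushed by its cap into the opened gap it takes 5 to 16 N, its foot may lag, and it hangs between its neighbours until pressed down (5 to 8 N).
- bottle_tan: 50 ml amber glass bottle, body 42.5 mm in diameter up to z = 89 mm, black cap 32 mm in diameter up to 117 mm, about 0.1 kg; pale tan label; second or third from the +y end of the rail, side by side with the rust one. Held lightly by its cap it swings about the pads when slid along the rail and its foot stays behind. Origin: centre of its underside; z up.
- bottle_rust: 50 ml amber glass bottle, body 42.5 mm in diameter up to z = 89 mm, black cap 32 mm in diameter up to 117 mm, about 0.1 kg; rust-orange label, darker than that of the orange bottle; second or third from the +y end of the rail, beside the tan one; it swings in a light grip too. Origin: centre of its underside; z up.
- bottle_dark_1: 50 ml amber glass bottle, body 42.5 mm in diameter up to z = 89 mm, black cap 32 mm in diameter up to 117 mm, about 0.1 kg; dark-red label; one of the three other bottles in the rail: one stands between the two named bottles and the +y end, two towards the -y end. Origin: centre of its underside; z up.
- bottle_dark_2: 50 ml amber glass bottle, body 42.5 mm in diameter up to z = 89 mm, black cap 32 mm in diameter up to 117 mm, about 0.1 kg; dark-red label; another of these three. Origin: centre of its underside; z up.
- bottle_dark_3: 50 ml amber glass bottle, body 42.5 mm in diameter up to z = 89 mm, black cap 32 mm in diameter up to 117 mm, about 0.1 kg; dark-red label; another of these three. Origin: centre of its underside; z up.
- beaker: clear plastic beaker, 71 mm wide, 88 mm high, empty, standing on the worktop to one side of the rail (it and the orange bottle may change sides); a bystander. Origin: centre of its underside.
- timer: white round twist timer, 63 mm wide, 36 mm high, behind the rail; a bystander. Origin: centre of its underside.
- marker: white marker pen with a red cap, 135 mm long, 16 mm thick, lying in front of the rail; a bystander. Origin: under its middle.

How it is judged (in metres and radians):
On the way:
1. with the orange bottle still outside the rail, the tan and the rust bottle have been slid apart until both sides are closed up (their axes 77 mm or more apart), and stand upright, released (horizontal distance between bottle_tan and bottle_rust above 0.077 m and (x of bottle_orange in the frame of rail below -0.035 m or y of bottle_orange in the frame of rail above 0.16 m or y of bottle_orange in the frame of rail below -0.18 m) and angle between each of bottle_tan, bottle_rust's own z axis and vertical below 0.08 rad and contact force between each of bottle_tan, bottle_rust and the fingers below 0.5 N), for 0.2 s.
At the end, for the whole second after the job is handed in: The orange bottle stands released, still, on the rail floor (within 2.5 mm) behind the lip, its axis under 44.5 mm from those of the tan and rust bottles, one on each side; these two and the three dark-red ones also stand on the floor behind the lip; all upright within 0.06 rad (x of bottle_orange in the frame of rail between -0.002 and 0.006 m and z of bottle_orange in the frame of rail between 0.003 and 0.0075 m and horizontal distance between bottle_orange and bottle_tan below 0.0445 m and horizontal distance between bottle_orange and bottle_rust below 0.0445 m and horizontal distance between bottle_tan and bottle_rust above 0.083 m and angle between each of bottle_orange, bottle_tan, bottle_rust, bottle_dark_1, bottle_dark_2, bottle_dark_3's own z axis and vertical below 0.06 rad and linear speed of bottle_orange below 0.01 m/s and contact force between bottle_orange and the fingers below 0.5 N and x of bottle_tan in the frame of rail between -0.002 and 0.006 m and z of each of bottle_tan, bottle_rust, bottle_dark_1, bottle_dark_2, bottle_dark_3 in the frame of rail below 0.0075 m and x of bottle_rust in the frame of rail between -0.002 and 0.006 m and x of bottle_dark_1 in the frame of rail between -0.002 and 0.006 m and x of bottle_dark_2 in the frame of rail between -0.002 and 0.006 m and x of bottle_dark_3 in the frame of rail between -0.002 and 0.006 m); the robot touches nothing.
It fails at once if a bottle is pressed with more than 25 N against the rail or another bottle (contact force between any of bottle_orange, bottle_dark_1, bottle_dark_2, bottle_dark_3 and bottle_tan above 25 N or contact force between any of bottle_orange, bottle_dark_1, bottle_dark_2, bottle_dark_3 and bottle_rust above 25 N or contact force between any of bottle_orange, bottle_dark_1, bottle_dark_2, bottle_dark_3, bottle_tan, bottle_rust and rail above 25 N).
It fails at once if a bottle is tipped by more than 0.35 rad (angle between any of bottle_tan, bottle_rust, bottle_dark_1, bottle_dark_2, bottle_dark_3, bottle_orange's own z axis and vertical above 0.35 rad).
It fails at once if the beaker, the timer or the marker is moved by more than 20 mm (distance of any of beaker, timer, marker from where it was at the start of the episode above 0.02 m).
It also fails if it takes over 72 s, if anything falls off the work surface, if the arm or the gripper's body presses on something with over 40 N, if the wrist force passes 120 N, or if a joint passes its speed limit or range.

## Working session

There is one attempt and no reset: what is moved stays moved. The work goes in short steps, Python scripts to look and compute and a shell command to move; the robot and the scene stay as the last step left them, time stands still between calls to the robot, and variables do not carry over. Pictures are saved under pics/ and viewed, at most 13 in all, crops included, and the job is handed in when it is done.

```bash
mkdir -p pics; cat > h.py <<'E'
import numpy as np, cv2
from cell import manip
from scipy.spatial.transform import Rotation as R
def cam(name):
    p=manip.camera_params(name); return manip.camera(name),p
def att(p):
    a=np.array(p['attitude'],float)
    return a if a.shape==(3,3) else R.from_euler('xyz',a).as_matrix()
def fpx(p): return 210/np.tan(np.radians(p['fovy'])/2)
def ray(p,uv):
    uv=np.atleast_2d(np.array(uv,float)); f=fpx(p)
    d=(uv-[p['cx'],p['cy']])/f; s=d.copy()
    for _ in range(20): s=d/(1+p['k1']*(s**2).sum(1,keepdims=True))
    return np.c_[s,np.ones(len(s))]@att(p).T
def onz(p,uv,z):
    d=ray(p,uv); o=np.array(p['origin'],float)
    return o+d*((z-o[2])/d[:,2])[:,None]
def proj(p,X):
    c=(np.atleast_2d(X)-np.array(p['origin']))@att(p); s=c[:,:2]/c[:,2:]
    s=s*(1+p['k1']*(s**2).sum(1,keepdims=True)); return s*fpx(p)+[p['cx'],p['cy']]
def save(n,im): cv2.imwrite('pics/'+n,im[:,:,::-1])
E
python3 - <<'E'
from h import *
for n in('top','scene'):
    im,p=cam(n); print(n,p); np.save(n+'.npy',im); save(n+'.png',im)
s=manip.read_state(); print(s,manip.tip_reach)
E
```

```text
top {'fovy': 42.611860904045116, 'cx': 284.87859645037236, 'cy': 215.7641203489203, 'k1': -0.06788536108301532, 'origin': array([ 343.27382576,  -21.75615383, 1196.1972933 ]), 'attitude': array([-2.99207224,  0.02471724, -1.58071905])}
scene {'fovy': 46.47933594923411, 'cx': 282.31577057362796, 'cy': 214.2815766198954, 'k1': -0.1701321985345348, 'origin': array([-154.35709683, -873.90565668,  558.01278252]), 'attitude': array([-2.00550954,  0.02355512, -0.68361727])}
{'clock': 0.1, 'joints': array([ 1.04340953e+00,  3.00424101e-01,  1.52152070e+00, -9.95682350e-06,
        1.32066108e+00, -6.66069735e-02]), 'qd': array([-1.92837670e-05, -3.68307261e-03, -7.84916639e-04, -2.15610161e-04,
       -1.58792564e-05, -8.64753210e-05]), 'effort': array([ 1.15783550e-03, -5.32643437e+01, -3.53283799e+01,  7.09375693e-02,
        2.34752591e-02, -3.96245434e-05]), 'eef_pos': array([244.45679685, 492.45015039, 218.93763291]), 'eef_rot': array([-3.14058103e+00, -5.78150715e-05,  2.68081527e+00]), 'wrist_force': array([ 0.90071339,  0.1831151 , -0.7334774 ]), 'moment': array([-0.01033094,  0.04345301,  0.05819307]), 'finger_force': 0.0, 'finger_gap': 94.31714243290425} 14.0
```

View pics/top.png

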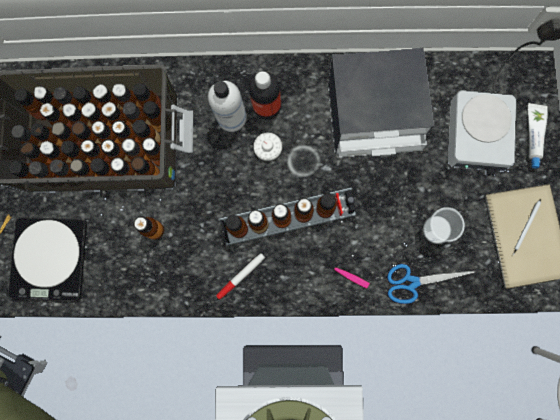

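View pics/scene.png

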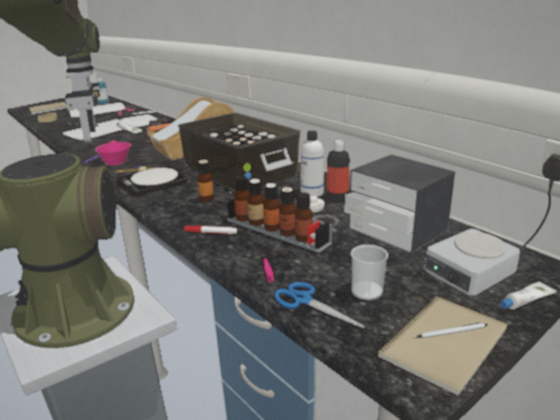

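The top view shows the rail from about (225,230) to (350,195). From left (+y) to right it holds five bottles at (236,226), (256,217), (281,213), (304,206) and (326,204). The orange bottle is at (148,228), the marker at (240,277), the timer at (268,147) and the beaker at (443,226). The scene view gives the same order: dark, tan, rust, dark, dark.

```bash
python3 - <<'E'
from h import *
im=np.load('top.npy'); p=manip.camera_params('top')
c=cv2.resize(im[180:250,130:360],None,fx=3.4,fy=3.4,interpolation=cv2.INTER_CUBIC)
sc=np.load('scene.npy'); d=cv2.resize(sc[150:255,185:340],(782,530-190),interpolation=cv2.INTER_CUBIC)
save('z1.png',np.vstack([c,d[:, :c.shape[1]]]))
for n,uv in dict(b1=(236,226),b2=(256,217),b3=(281,213),b4=(304,206),b5=(326,204),orange=(148,228)).items(): print(n,onz(p,uv,112)[0].round())
for n,uv in dict(marker=(240,277)).items(): print(n,onz(p,uv,8)[0].round())
w=manip.camera_params('wrist'); s=manip.read_state()
T=R.from_euler('xyz',s['eef_rot']).as_matrix()
print(w, T.T@(np.array(w['origin'])-s['eef_pos']), T.T@att(w), T)
E
```

```text
b1 [487. 103. 112.]
b2 [505.  62. 112.]
b3 [513.  11. 112.]
b4 [527. -36. 112.]
b5 [530. -81. 112.]
orange [485. 285. 112.]
marker [388. 106.   8.]
{'fovy': 71.95345355796304, 'cx': 281.972599964064, 'cy': 210.96051134038672, 'k1': -0.039951263434857644, 'origin': array([172.85888651, 527.24640338, 383.58281241]), 'attitude': array([2.86398097e+00, 9.12438258e-04, 1.10937291e+00])} [  79.61224033   -0.83492323 -164.63981661] [[-6.46090598e-04 -9.61696837e-01 -2.74114531e-01]
 [ 9.99999786e-01 -6.48541592e-04 -8.16814143e-05]
 [-9.92219169e-05 -2.74114526e-01  9.61697051e-01]] [[-8.95707107e-01  4.44644269e-01 -5.01597935e-04]
 [ 4.44644548e-01  8.95706677e-01 -8.80410645e-04]
 [ 5.78150715e-05 -1.01162286e-03 -9.99999487e-01]]
```

View pics/z1.png

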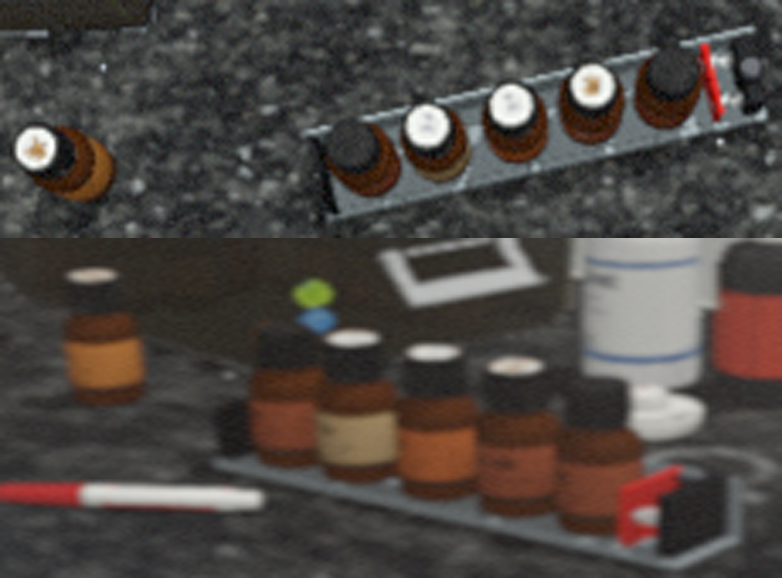

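The zoom confirms the order from +y: dark, tan, rust, dark, dark. That makes tan second and rust third, with orange alone at +y. Next I move the wrist camera over the rail, with the tool's y axis along the rail's x.

```bash
python3 -m creep '[[1,[-43.7,-29.4,2],10.2],[1,[-43.7,-29.4,2],10.2],[1,[-43.7,-29.4,2],10.2],[1,[-43.7,-29.4,2],10.2],[1,[-43.7,-29.4,2],10.2],[1,[-43.7,-29.4,2],10.2],[1,[-43.7,-29.4,2],10.2],[1,[-43.7,-29.4,2],10.2],[1,[-43.7,-29.4,2],10.2],[1,[-43.7,-29.4,2],10.2],[1,[-43.7,-29.4,2],10.2],[1,[-43.7,-29.4,2],10.2]]' 20
python3 -m creep '[[1,[0,0,0],0],[1,[0,0,0],0],[1,[0,0,0],0]]'
python3 - <<'E'
from h import *
s=manip.read_state(); p=manip.camera_params('wrist'); im=manip.camera('wrist')
print(s['eef_pos'],s['eef_rot'],s['qd'].round(3),s['wrist_force'],p['origin'],p['attitude'])
np.save('w1.npy',im); import pickle; pickle.dump(p,open('w1.pkl','wb')); save('w1.png',cv2.resize(im,(800,600)))
E
```

```text
clock: 1.3
eef_pos: [506.1, 32.3, 198.7]
eef_rot: [-3.14, 0.0, 1.787]
wrist_force: [-1.0, -0.1, 0.1]
finger_gap: 93.9
finger_force: 0.0
clock: 1.6
eef_pos: [504.9, 36.0, 199.6]
eef_rot: [3.141, -0.0, 1.792]
wrist_force: [0.4, 0.4, -0.1]
finger_gap: 94.2
finger_force: 0.0
[504.92289195  35.96992987 199.59875838] [ 3.14139137e+00 -1.00750979e-05  1.79213500e+00] [-0.001  0.002 -0.002 -0.001 -0.002 -0.003] [ 0.39045524  0.35757032 -0.07100741] [487.49140511 113.23677891 364.22116146] [2.8635891e+00 6.8979400e-04 2.2071971e-01]
```

View pics/w1.png

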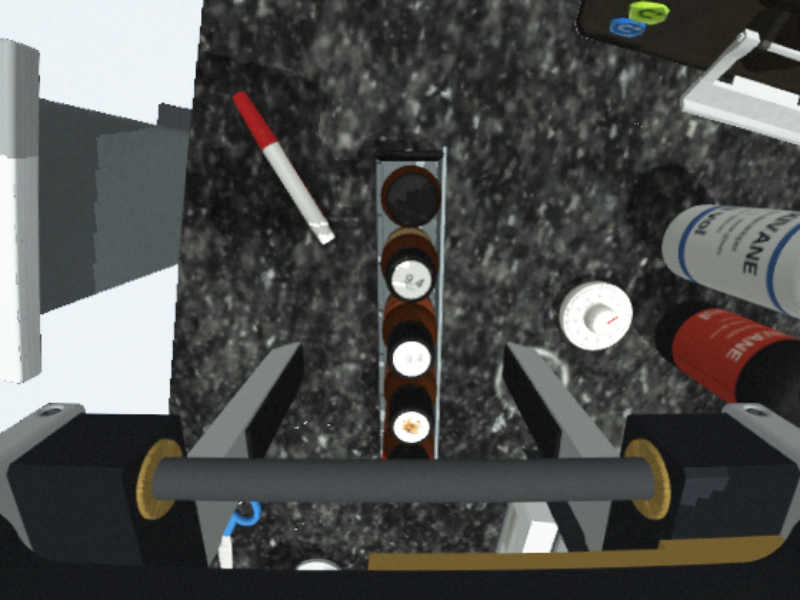

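The wrist view has the rail upright at columns 377–445 of the 800-wide picture. Its black fixed end is at row 155. The caps are dark (410,197), tan (410,280), rust (411,358), dark (411,427), and a dark one hidden at row 455. The marker and timer are well clear. Next I measure the caps and the lip edge.

```bash
python3 - <<'E'
from h import *
import pickle
im=np.load('w1.npy'); p=pickle.load(open('w1.pkl','rb'))
hsv=cv2.cvtColor(im,cv2.COLOR_RGB2HSV)
def blobs(mask,a0,a1):
    n,l,st,c=cv2.connectedComponentsWithStats(mask.astype(np.uint8))
    return [(c[i].round(1),st[i,2:5]) for i in range(1,n) if a0<st[i,4]<a1]
white=(hsv[...,1]<50)&(hsv[...,2]>150)
for c,st in blobs(white[150:330,260:315],100,2000):
    uv=c+[260,150]; print('w cap',uv,st,onz(p,uv,117)[0].round(1))
t=np.load('top.npy'); tp=manip.camera_params('top'); h2=cv2.cvtColor(t,cv2.COLOR_RGB2HSV)
w2=(h2[...,1]<60)&(h2[...,2]>150)
for c,st in blobs(w2[190:245,130:340],25,400):
    uv=c+[130,190]; print('t cap',uv,st,onz(tp,uv,117)[0].round(1))
# lip edge: gray profile
g=cv2.GaussianBlur(cv2.cvtColor(im,cv2.COLOR_RGB2GRAY),(1,9),0).astype(int)
for r in (120,145,170,190,215,240,265,290): print(r,g[r,256:318:1].tolist())
print('col', g[98:125,285].tolist(), g[98:125,275].tolist())
E
```

```text
w cap [307.5 229.5] [  8 171 329] [529.2  32.4 117. ]
w cap [287.4 195.3] [ 28  26 553] [504.3  59.3 117. ]
w cap [287.6 250.7] [ 26  25 512] [516.2   8.2 117. ]
w cap [287.6 298.6] [ 26  22 356] [527.6 -41.3 117. ]
t cap [303.9 204.7] [ 13  12 105] [528.4 -35.6 117. ]
t cap [279.9 210.5] [ 13  12 121] [517.1  13.3 117. ]
t cap [255.3 216.6] [ 12  12 118] [505.3  63.4 117. ]
t cap [139.9 223. ] [11 12 96] [495.2 300.3 117. ]
120 [27, 27, 30, 35, 39, 38, 36, 78, 115, 118, 114, 106, 110, 120, 120, 116, 111, 98, 78, 62, 50, 43, 38, 34, 34, 33, 32, 32, 30, 31, 29, 31, 31, 29, 32, 34, 31, 32, 32, 35, 34, 37, 41, 52, 66, 81, 99, 113, 118, 111, 83, 66, 67, 125, 181, 193, 125, 63, 63, 65, 71, 74]
145 [69, 75, 69, 54, 44, 41, 41, 74, 108, 117, 111, 82, 45, 36, 30, 24, 22, 26, 26, 30, 30, 31, 29, 28, 30, 30, 30, 29, 30, 29, 29, 30, 28, 26, 28, 25, 29, 28, 28, 29, 28, 28, 28, 30, 28, 29, 28, 27, 24, 21, 24, 39, 71, 159, 193, 131, 55, 58, 57, 60, 63, 67]
170 [45, 52, 58, 58, 54, 47, 45, 48, 89, 117, 119, 110, 99, 91, 70, 52, 44, 39, 34, 32, 32, 33, 33, 32, 33, 32, 32, 32, 33, 34, 33, 31, 32, 33,
[... 997 characters left out ...]
 31, 28, 28, 28, 31, 32, 31, 31, 33, 34, 34, 37, 43, 47, 51, 56, 64, 63, 60, 59, 58, 54, 47, 44, 45, 41, 42, 41, 40, 39, 38, 36, 35, 36, 40, 94, 169, 169, 104, 57, 56, 53, 50, 44, 42, 41, 45, 45]
290 [62, 57, 50, 46, 40, 30, 30, 30, 29, 54, 147, 195, 181, 121, 40, 39, 24, 16, 18, 24, 29, 46, 78, 122, 150, 193, 203, 215, 227, 231, 234, 237, 238, 238, 235, 225, 218, 204, 181, 159, 126, 93, 63, 35, 26, 22, 20, 38, 66, 156, 205, 139, 29, 30, 37, 47, 48, 42, 39, 32, 30, 30]
col [40, 40, 41, 44, 50, 57, 62, 61, 53, 43, 34, 28, 29, 39, 57, 76, 85, 78, 62, 47, 36, 32, 31, 31, 33, 36, 38] [45, 38, 33, 30, 29, 29, 28, 27, 26, 24, 22, 21, 26, 38, 60, 84, 104, 115, 117, 112, 100, 81, 62, 46, 37, 32, 30]
```

```bash
python3 - <<'E'
from h import *
import pickle
im=np.load('w1.npy'); p=pickle.load(open('w1.pkl','rb'))
T=R.from_euler('xyz',[3.14139,0,1.79213]).as_matrix(); tcp=np.array([504.92,35.97,199.6])
P=[(x,y,14) for y in(-47,47) for x in(8,-8)]
print('tips px',(proj(p,np.array(P)@T.T+tcp)*800/560).round(1).tolist())
rows=[120,145,170,190,215,240,265]; cols=[263,263.1,263.8,263.9,264.2,264.8,265]
L=onz(p,np.c_[cols,rows],8); k=np.polyfit(L[:,1],L[:,0],1); print('lip',L[:,:2].round(1).tolist(),'yaw',np.arctan(-k[0]))
bc=[308.6,308.5,307.7,307,306.6,306,305]; B=onz(p,np.c_[bc,rows],52); k2=np.polyfit(B[:,1],B[:,0],1); print('wall yaw',np.arctan(-k2[0]))
th=np.arctan(-k[0]); ex=np.array([np.cos(th),np.sin(th)]); ey=np.array([-ex[1],ex[0]])
ox=(L[:,:2]@ex).mean()+26.6; print('railx origin along ex',ox,'wall inner x',(B[:,:2]@ex).mean()-ox)
for c in [(504.3,59.3),(516.2,8.2),(527.6,-41.3)]: print(np.dot(c,ex)-ox,np.dot(c,ey))
# fixed plate: lower edge at row ~112-116 ; bottle1 body outline
for uv in [(285,112),(275,112)]:
    q=onz(p,uv,5)[0,:2]; print('end',q@ey)
g=im[130:420,281:297].mean((1,2)); print(g[170:].round().tolist())
E
```

```text
tips px [[302.1, 343.3], [304.4, 374.7], [504.5, 343.3], [502.2, 374.7]]
lip [[463.2, 118.0], [469.2, 89.6], [476.2, 60.3], [481.4, 35.7], [488.4, 3.7], [496.1, -29.8], [503.7, -65.3]] yaw 0.21825557553723082
wall yaw 0.21927982264377607
railx origin along ex 504.32563007868725 wall inner x 23.755245818656817
0.8507301236841727 -51.301316675928796
1.4038970215881932 -103.76572371901909
1.8153686548305927 -154.55982466681652
end 24.0796751909689
end 24.053128153136484
[197.0, 215.0, 222.0, 241.0, 254.0, 255.0, 254.0, 234.0, 204.0, 120.0, 38.0, 25.0, 19.0, 19.0, 18.0, 19.0, 18.0, 16.0, 18.0, 16.0, 19.0, 32.0, 44.0, 49.0, 54.0, 57.0, 59.0, 61.0, 63.0, 66.0, 66.0, 68.0, 70.0, 71.0, 72.0, 75.0, 76.0, 76.0, 76.0, 77.0, 78.0, 77.0, 77.0, 78.0, 78.0, 76.0, 76.0, 75.0, 74.0, 72.0, 69.0, 62.0, 63.0, 57.0, 49.0, 44.0, 46.0, 49.0, 48.0, 50.0, 51.0, 47.0, 45.0, 46.0, 48.0, 47.0, 45.0, 39.0, 35.0, 38.0, 37.0, 37.0, 40.0, 40.0, 45.0, 47.0, 43.0, 41.0, 48.0, 54.0, 61.0, 63.0, 54.0, 49.0, 52.0, 54.0, 58.0, 73.0, 86.0, 86.0, 85.0, 86.0, 85.0, 85.0, 86.0, 86.0, 86.0, 86.0, 86.0, 46.0, 26.0, 24.0, 25.0, 25.0, 24.0, 25.0, 24.0, 26.0, 25.0, 26.0, 24.0, 24.0, 24.0, 25.0, 24.0, 24.0, 24.0, 25.0, 25.0, 25.0]
```

Calibration checks out, with the fingertips within 2 px of prediction. Rail yaw is 0.219. In the rail frame tan is at y≈50 and rust at y≈-3. I'll grip the bodies just above the back wall, with the fingers front and back. Tan comes first.

```bash
python3 -m creep '[[1,[2.3,0.5,0],0],[1,[2.3,0.5,3],0],[1,[2.3,0.5,6],0],[1,[2.3,0.5,9],0],[1,[2.3,0.5,11],0],[1,[2.3,0.5,12.5],0],[1,[2.3,0.5,13],0],[1,[2.3,0.5,13],0],[-0.05,[2.3,0.5,13],0],[-0.05,[2.3,0.5,13],0],[-0.05,[2.3,0.5,13],0]]' 20
python3 -m creep '[[-1,[0,0,0],0],[-1,[0,0,0],0],[-1,[0,0,0],0],[-1,[0,0,0],0],[-1,[0,0,0],0]]' 20
```

```text
clock: 2.75
eef_pos: [505.4, 58.6, 70.1]
eef_rot: [3.14, 0.0, 1.791]
wrist_force: [-0.1, 0.4, 0.3]
finger_gap: 73.2
finger_force: 0.0
clock: 3.25
eef_pos: [505.1, 58.5, 69.4]
eef_rot: [-3.142, 0.0, 1.791]
wrist_force: [0.4, 0.1, 0.2]
finger_gap: 42.0
finger_force: 20.0
```

```bash
python3 -m creep '[[-1,[0.1,0,0],0],[-1,[0.2,0,0],0],[-1,[0.3,0,0],0],[-1,[0.4,0,0],0],[-1,[0.5,0,0],0],[-1,[0.6,0,0],0],[-1,[0.7,0,0],0],[-1,[0.8,0,0],0],[-1,[0.9,0,0],0],[-1,[0.9,0,0],0]]'
```

```text
clock: 4.25
eef_pos: [503.1, 67.4, 69.4]
eef_rot: [-3.142, -0.0, 1.791]
wrist_force: [-0.3, -0.8, -0.5]
finger_gap: 42.1
finger_force: 20.0
```

```bash
python3 - <<'E'
from h import *
s=manip.read_state(); p=manip.camera_params('wrist'); im=manip.camera('wrist'); print(s['eef_pos'],s['wrist_force'],s['moment'])
save('w2.png',cv2.resize(im,(800,600)))
E
```

```text
[503.11334191  67.43420768  69.44441906] [-0.26604852 -0.84004386 -0.53387153] [-0.14241115  0.00241086 -0.0469042 ]
```

View pics/w2.png

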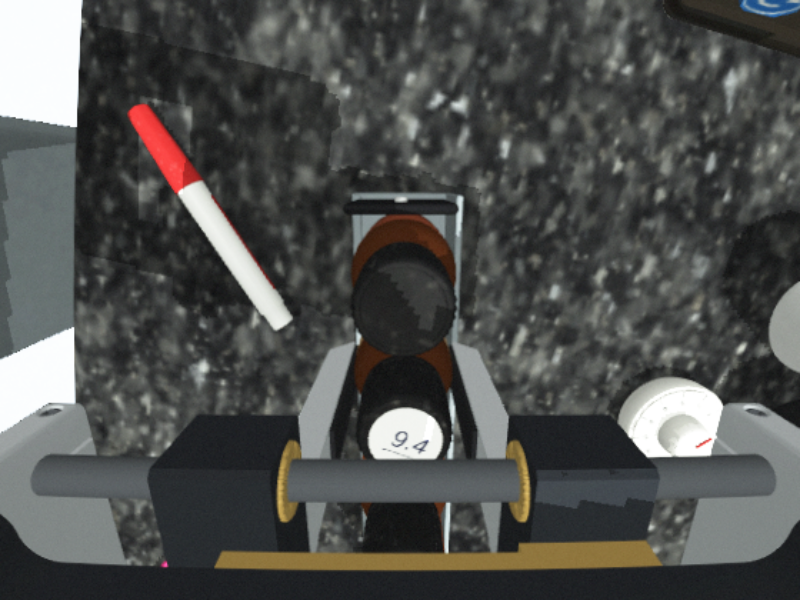

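The tan bottle (cap 405,435) is close to the first dark one (405,300), which nears the black end plate (row 208). I creep on until the force rises.

```bash
for k in 1 ; do python3 -m creep '[[-1,[0.05,0,0],0],[-1,[0.1,0,0],0],[-1,[0.15,0,0],0],[-1,[0.15,0,0],0]]' | grep -E 'pos|wrist'; python3 -m creep '[[-1,[0.05,0,0],0],[-1,[0.1,0,0],0],[-1,[0.1,0,0],0]]'| grep -E 'pos|wrist'; done
```

```text
eef_pos: [503.0, 68.4, 69.6]
wrist_force: [0.9, -3.8, 0.0]
eef_pos: [503.1, 68.8, 69.8]
wrist_force: [3.7, -10.4, 0.2]
```

Tan's side is closed up, with a reaction of about 10 N. I ease off, release, and go to the rust bottle.

```bash
python3 -m creep '[[-1,[-0.1,0,0],0],[-1,[-0.1,0,0],0],[-0.1,[-0.1,0,0],0],[0,[-0.1,0,0],0],[0.3,[-0.1,0,0],0],[0.6,[-0.1,0,0],0],[0.6,[-0.1,0,0],0],[0.6,[-0.1,0,0],0]]'
python3 - <<'E'
from h import *
s=manip.read_state(); p=manip.camera_params('wrist'); im=manip.camera('wrist'); print(s['eef_pos'],s['finger_gap'])
import pickle; np.save('w3.npy',im); pickle.dump(p,open('w3.pkl','wb'))
h=cv2.cvtColor(im,cv2.COLOR_RGB2HSV); m=((h[...,1]<50)&(h[...,2]>150))[270:325,240:330].astype(np.uint8)
n,l,st,c=cv2.connectedComponentsWithStats(m)
for i in range(1,n):
    if st[i,4]>200: print(c[i]+[240,270],st[i],onz(p,c[i]+[240,270],117)[0])
E
```

```text
clock: 5.8
eef_pos: [502.8, 68.9, 69.4]
eef_rot: [-3.141, -0.0, 1.791]
wrist_force: [-0.3, -0.1, 0.1]
finger_gap: 74.1
finger_force: 0.0
[502.77084482  68.85996628  69.42122812] 74.05762282220552
[282.30868385 305.19606513] [  17   17   52   35 1474] [502.77507135  68.97920633 117.        ]
```

```bash
python3 -m creep '[[0.6,[-1.5,0,0],0],[0.6,[-3.5,0,0],0],[0.6,[-5,0,0],0],[0.6,[-6,0,0],0],[0.6,[-6.2,0,0],0],[-0.05,[-6.2,0,0],0],[-1,[-6.2,0,0],0],[-1,[-6.2,0,0],0],[-1,[-6.2,0,0],0],[-1,[-6.2,0,0],0],[-1,[-6.2,0,0],0]]' 20
python3 -m creep '[[-1,[-0.15,0,0],0],[-1,[-0.3,0,0],0],[-1,[-0.45,0,0],0],[-1,[-0.6,0,0],0],[-1,[-0.75,0,0],0],[-1,[-0.9,0,0],0],[-1,[-1,0,0],0],[-1,[-1.1,0,0],0],[-1,[-1.2,0,0],0],[-1,[-1.3,0,0],0],[-1,[-1.3,0,0],0]]'
```

```text
clock: 6.95
eef_pos: [516.3, 8.4, 69.4]
eef_rot: [-3.142, -0.0, 1.791]
wrist_force: [-0.1, 0.8, 0.0]
finger_gap: 42.4
finger_force: 20.0
clock: 8.05
eef_pos: [519.2, -4.6, 69.4]
eef_rot: [3.142, 0.0, 1.791]
wrist_force: [0.1, 0.3, 0.1]
finger_gap: 42.4
finger_force: 20.0
```

```bash
python3 -m creep '[[-1,[-0.1,0,0],0],[-1,[-0.2,0,0],0],[-1,[-0.2,0,0],0]]' | grep -E 'pos|wrist';  python3 -m creep '[[-1,[-0.1,0,0],0],[-1,[-0.1,0,0],0]]' | grep -E 'pos|wrist';python3 -m creep '[[-1,[-0.1,0,0],0],[-1,[-0.1,0,0],0]]' | grep -E 'pos|wrist';python3 -m creep '[[-1,[-0.1,0,0],0],[-1,[-0.1,0,0],0]]' | grep -E 'pos|wrist'
```

```text
eef_pos: [519.6, -6.5, 69.4]
wrist_force: [-0.3, 2.0, 1.5]
eef_pos: [519.8, -7.4, 69.4]
wrist_force: [0.3, 1.7, 0.8]
eef_pos: [520.1, -8.4, 69.5]
wrist_force: [-0.8, 2.3, 0.4]
eef_pos: [520.3, -9.4, 69.4]
wrist_force: [-0.6, 1.5, 0.2]
```

```bash
python3 - <<'E'
from h import *
s=manip.read_state(); p=manip.camera_params('wrist'); im=manip.camera('wrist'); t=manip.camera('top'); print(s['eef_pos'],s['wrist_force'],s['moment'])
sc=manip.camera('scene')
c=cv2.resize(sc[150:260,200:350],(600,440),interpolation=cv2.INTER_CUBIC)
save('s4.png',c)
E
```

```text
[520.29457836  -9.42691407  69.43820263] [-0.61753484  1.51437009  0.20871331] [0.35660387 0.07777194 0.0746036 ]
```

View pics/s4.png

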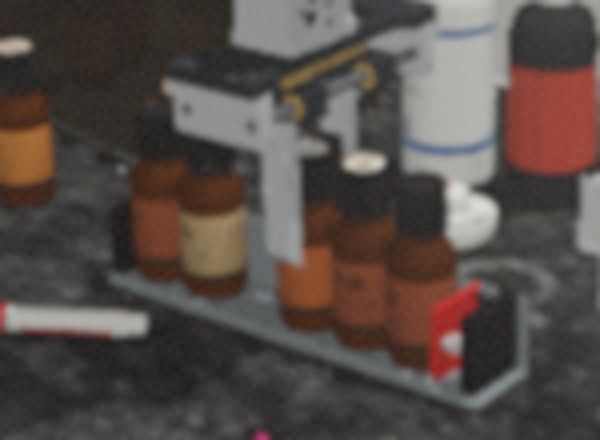

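The scene view shows the tan bottle (212,235) closed up at the left. The rust bottle (308,255), held by the fingers, touches the two dark ones at the red plate. I push 2 mm more against the spring, then release and lift.

```bash
python3 -m creep '[[-1,[-0.1,0,0],0],[-1,[-0.2,0,0],0],[-1,[-0.2,0,0],0],[-1,[-0.2,0,0],0]]';  python3 -m creep '[[-0.08,[0.1,0,0],0],[0,[0.1,0,0],0],[0.3,[0.1,0,0],0],[0.7,[0.1,0,0],0],[1,[0.1,0,0],0],[1,[0.1,0,-2],0],[1,[0.1,0,-5],0],[1,[3,0,-9],0],[1,[6,0,-13],0],[1,[6,0,-13],0],[1,[6,0,-13],0],[1,[6,0,-13],0]]'
python3 - <<'E'
from h import *
import pickle
manip.camera('top');s=manip.read_state(); p=manip.camera_params('wrist'); im=manip.camera('wrist'); print(s['eef_pos'])
np.save('w4.npy',im); pickle.dump(p,open('w4.pkl','wb')); save('w4.png',cv2.resize(im,(800,600)))
h=cv2.cvtColor(im,cv2.COLOR_RGB2HSV); m=((h[...,1]<50)&(h[...,2]>150)).astype(np.uint8)
n,l,st,c=cv2.connectedComponentsWithStats(m)
th=.2187; E=np.array([[np.cos(th),np.sin(th)],[-np.sin(th),np.cos(th)]])
for i in range(1,n):
    if 200<st[i,4]<2000 and 255<c[i][0]<320: print(c[i],st[i],(E@onz(p,c[i],117)[0,:2]-[504.3,0]))
E
```

```text
clock: 9.5
eef_pos: [520.7, -11.2, 69.4]
eef_rot: [-3.142, -0.0, 1.791]
wrist_force: [-1.7, 3.5, 0.8]
finger_gap: 42.1
finger_force: 20.0
clock: 10.7
eef_pos: [507.2, 46.8, 198.2]
eef_rot: [-3.14, -0.0, 1.79]
wrist_force: [-1.0, 0.3, 0.0]
finger_gap: 94.1
finger_force: 0.0
[507.22315367  46.69174124 198.08147236]
[304.37028302 211.57783019] [301 113   7 208 424] [ 20.33488192 -55.90064293]
[282.77101968 195.78175313] [270 183  27  27 559] [  1.23539139 -41.61059681]
[282.94230769 281.08333333] [271 270  25  23 468] [   1.4533305  -124.71112394]
```

View pics/w4.png

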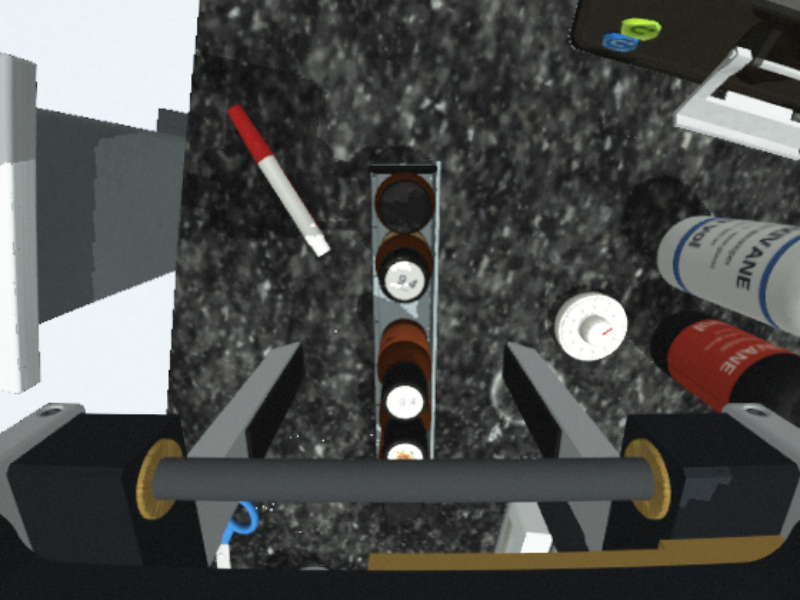

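The wrist view shows tan (404,280) and rust (404,402) about 83 mm apart, upright and released, so step 1 is done. Next I look at the orange bottle and the crate near it.

```bash
python3 -m creep '[[1,[4,0.9,-2],0],[1,[8,1.8,-2],0],[1,[12,2.7,-2],0],[1,[16,3.6,-2],0],[1,[18.6,4.1,-2],0],[1,[18.6,4.1,-2],0],[1,[18.6,4.1,-2],0],[1,[18.6,4.1,-2],0]]' 20
python3 - <<'E'
from h import *
import pickle
s=manip.read_state(); p=manip.camera_params('wrist'); im=manip.camera('wrist'); print(s['eef_pos'],s['eef_rot'])
np.save('w5.npy',im); pickle.dump(p,open('w5.pkl','wb')); save('w5.png',cv2.resize(im,(800,600)))
h=cv2.cvtColor(im,cv2.COLOR_RGB2HSV); m=((h[...,1]<50)&(h[...,2]>150)).astype(np.uint8)
n,l,st,c=cv2.connectedComponentsWithStats(m)
for i in range(1,n):
    if 200<st[i,4]<1500 and st[i,2]<40: print(c[i],st[i],onz(p,c[i],117)[0])
E
```

```text
clock: 11.6
eef_pos: [507.2, 236.5, 219.0]
eef_rot: [-3.141, 0.0, 1.789]
wrist_force: [-0.2, -1.3, -0.4]
finger_gap: 93.9
finger_force: 0.0
[507.24358946 236.52962175 218.98265643] [-3.14073236e+00  2.55902930e-04  1.78938850e+00]
[468.3483871   14.73225806] [456   0  26  31 620] [620.37004695 437.94964102 117.        ]
[503.84877127  55.76559546] [491  41  27  31 529] [662.15696731 415.9686794  117.        ]
[535.65283843  94.2139738 ] [523  80  26  29 458] [703.35683383 393.97135326 117.        ]
[484.27061311 108.1987315 ] [472  94  26  29 473] [661.43607336 371.36148645 117.        ]
[433.76570458 122.69779287] [421 109  27  28 589] [620.86984719 348.91052204 117.        ]
[514.95744681 142.42553191] [503 130  25  27 423] [701.78802782 350.21936326 117.        ]
[283.5794621 148.6797066] [271 136  26  26 409] [494.97840525 296.97450644 117.        ]
[466.69776119 157.58768657] [454 145  26  26 536] [662.03070546 326.67978664 117.        ]
[449.98958333 203.025     ] [438 191  25  25 480] [662.51441032 282.30236061 117.        ]
[245.6056338  356.61971831] [235 351  22  13 213] [503.12348468  62.7368614  117.        ]
```

View pics/w5.png

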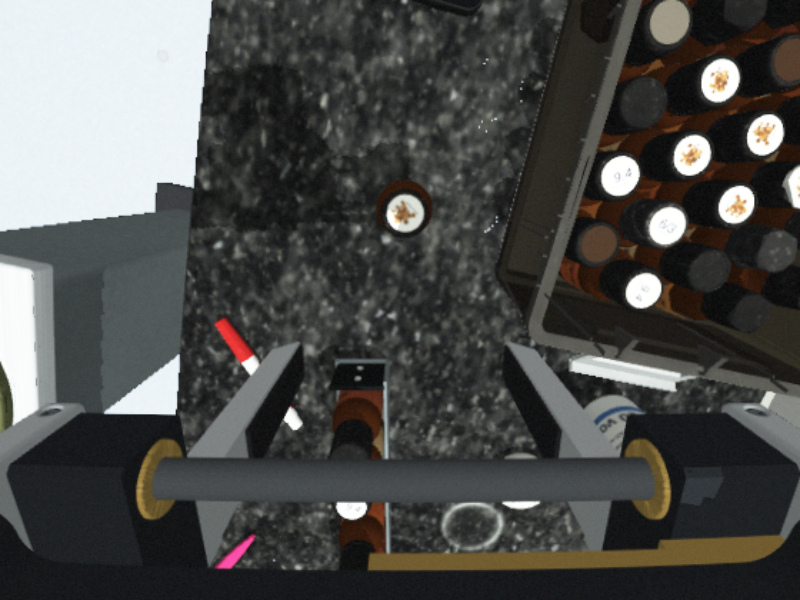

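The wrist view shows the orange bottle's cap at (405,212), which is world (495,297). The crate wall is about 100 mm behind it, so there is room. I'll grasp its body at TCP z=64.

```bash
python3 -m creep '[[0.8,[3,0.1,0],0],[0.8,[6.2,0.1,0],0],[0.8,[6.2,0.1,4],0],[0.8,[6.2,0.1,8],0],[0.8,[6.2,0.1,12],0],[0.8,[6.2,0.1,14.5],0],[0.5,[6.2,0.1,15.5],0],[0.1,[6.2,0.1,15.5],0],[-0.05,[6.2,0.1,15.5],0]]' 20
python3 -m creep '[[-1,[0,0,0],0],[-1,[0,0,0],0],[-1,[0,0,0],0],[-1,[0,0,0],0],[-1,[0,0,0],0],[-1,[0,0,0],0]]' 25
```

```text
clock: 12.55
eef_pos: [495.3, 298.4, 65.9]
eef_rot: [3.14, -0.0, 1.79]
wrist_force: [-0.6, 0.2, 0.0]
finger_gap: 63.9
finger_force: 0.0
clock: 13.15
eef_pos: [494.9, 298.7, 65.2]
eef_rot: [3.14, -0.0, 1.791]
wrist_force: [-1.0, 0.1, 6.3]
finger_gap: 42.0
finger_force: 25.0
```

```bash
python3 -m creep '[[-1,[0,0,-1],0],[-1,[0,0,-2.5],0],[-1,[0,0,-3.5],0],[-1,[0,-1,-3.5],0],[-1,[0,-3,-3.5],0],[-1,[0,-5,-3.5],0],[-1,[0,-7,-3.5],0],[-1,[0,-9,-3.5],0],[-1,[0,-11,-3.5],0],[-1,[0,-11.9,-3.5],0],[-1,[0,-11.9,-3.5],0]]'
python3 -m creep '[[-1,[-1,0,0],0],[-1,[-3.5,0,0],0],[-1,[-6,0,0],0],[-1,[-9,0,0],0],[-1,[-12,0,0],0],[-1,[-15,0,0],0],[-1,[-18,0,0],0],[-1,[-21,0,0],0],[-1,[-23.5,0,0],0],[-1,[-25.5,0,0],0],[-1,[-26.5,0,0],0],[-1,[-26.9,0,0],0]]'
python3 -m creep '[[-1,[0,0,0],0],[-1,[0,0,0],0]]' >/dev/null
python3 - <<'E'
from h import *
import pickle
s=manip.read_state(); p=manip.camera_params('wrist'); im=manip.camera('wrist'); print(s['eef_pos'],s['eef_rot'],s['wrist_force'],s['finger_gap'])
np.save('w6.npy',im); pickle.dump(p,open('w6.pkl','wb')); save('w6.png',cv2.resize(im,(800,600)))
th=.2187; E=np.array([[np.cos(th),np.sin(th)],[-np.sin(th),np.cos(th)]])
print(E@s['eef_pos'][:2]-[504.3,0])
h=cv2.cvtColor(im,cv2.COLOR_RGB2HSV); m=((h[...,1]<50)&(h[...,2]>150)).astype(np.uint8)
n,l,st,c=cv2.connectedComponentsWithStats(m)
for i in range(1,n):
    if 200<st[i,4]<2500 and st[i,2]<70: print(c[i],st[i],E@onz(p,c[i],122)[0,:2]-[504.3,0],E@onz(p,c[i],153)[0,:2]-[504.3,0])
E
```

```text
clock: 14.25
eef_pos: [377.6, 272.4, 99.6]
eef_rot: [3.142, -0.0, 1.791]
wrist_force: [-0.1, -0.1, -2.0]
finger_gap: 42.2
finger_force: 25.0
clock: 15.45
eef_pos: [437.4, 9.0, 99.4]
eef_rot: [-3.142, -0.0, 1.789]
wrist_force: [-0.3, 1.1, -0.6]
finger_gap: 42.3
finger_force: 25.0
[436.97961985  10.49269722  99.39952298] [-3.14145808e+00 -1.25539976e-04  1.79121924e+00] [ 1.47015903  0.13368742 -1.53878017] 42.52950425706922
[-75.45258981 -84.56467126]
[262.49888268 122.56927374] [ 230   74   66  102 1790] [-84.87723734  -2.5819772 ] [-82.84308749  -3.1914747 ]
[354.54950495 206.25907591] [ 336  176   41   59 1212] [-38.68707047 -43.35753423] [-46.73440318 -35.06734387]
[431.98233438 201.34195584] [ 410  179   45   45 1585] [  1.00973336 -40.68325579] [-15.70183816 -32.97675441]
[463.15309446 280.11726384] [436 272  58  30 307] [ 25.62137875 -85.94500421] [  3.53806059 -68.35965721]
[284.76602925 305.7480315 ] [258 292  51  29 889] [ -74.01347766 -101.67644183] [-74.35045593 -80.65754555]
[ 86.46004843 359.14285714] [ 76 349  25  30 413] [-196.90068943 -141.69903633] [-170.4162603  -111.94479406]
[101.37631579 370.50789474] [ 90 351  22  34 380] [-189.01498098 -150.29300185] [-164.25168944 -118.66303755]
[462.70957096 382.6369637 ] [453 366  24  30 303] [  39.85940551 -159.72575548] [  14.66849047 -126.03699495]
```

View pics/w6.png

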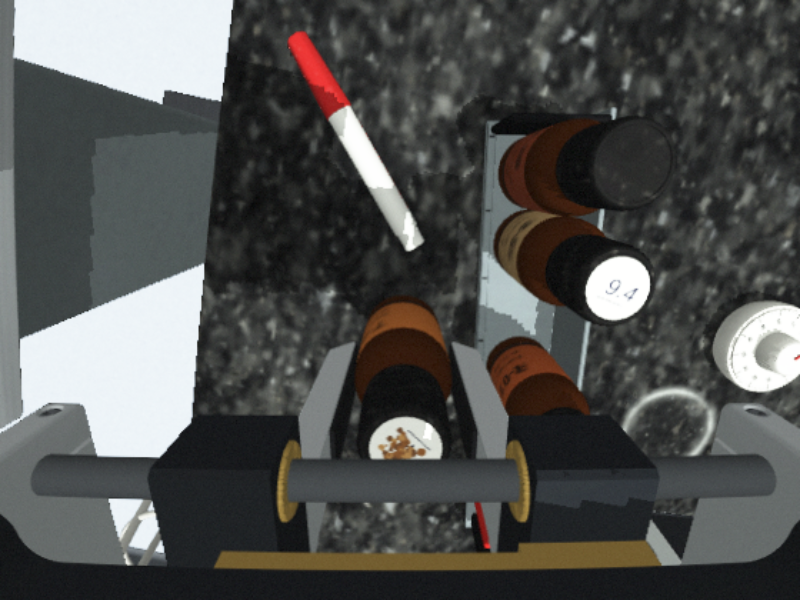

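The wrist view shows the orange bottle held at (403,440), partly behind the rod. The tan cap is at (617,288), the rust body at (535,375), and the gap between them is at row ~320. I work out orange's y from the visible top edge of its cap.

```bash
python3 - <<'E'
from h import *
import pickle
p=pickle.load(open('w6.pkl','rb'))
th=.2187; E=np.array([[np.cos(th),np.sin(th)],[-np.sin(th),np.cos(th)]])
f=lambda uv,z:(E@onz(p,uv,z)[0,:2]-[504.3,0]).round(1)
im=np.load('w6.npy'); h=cv2.cvtColor(im,cv2.COLOR_RGB2HSV); m=((h[...,1]<60)&(h[...,2]>140))
for r in range(290,326,4):
    c=np.flatnonzero(m[r,250:320])+250
    if len(c): print(r,c[0],c[-1],f((c[0],r),151.2),f((c[-1],r),151.2))
cnt=max(cv2.findContours(m[286:324,250:320].astype(np.uint8),0,cv2.CHAIN_APPROX_NONE)[0],key=len)[:,0]+[250,286]
P=np.array([E@onz(p,q,151.2)[0,:2]-[504.3,0] for q in cnt if q[1]<318])
A=np.c_[2*P,np.ones(len(P))]; s=np.linalg.lstsq(A,(P**2).sum(1),rcond=None)[0]; print('orange centre',s[:2],'r',np.sqrt(s[2]+s[:2]@s[:2]))
m2=m.copy(); cnt=max(cv2.findContours(m2[175:230,405:460].astype(np.uint8),0,cv2.CHAIN_APPROX_NONE)[0],key=len)[:,0]+[405,175]
P=np.array([E@onz(p,q,122)[0,:2]-[504.3,0] for q in cnt])
A=np.c_[2*P,np.ones(len(P))]; s=np.linalg.lstsq(A,(P**2).sum(1),rcond=None)[0]; print('tan centre',s[:2],'r',np.sqrt(s[2]+s[:2]@s[:2]))
E
```

```text
294 272 295 [-80.  -75.9] [-69.8 -75.8]
298 266 302 [-82.7 -77.9] [-66.7 -77.9]
302 262 305 [-84.5 -80. ] [-65.3 -79.9]
306 260 307 [-85.5 -82. ] [-64.3 -82. ]
310 259 308 [-86.  -84.1] [-63.8 -84.1]
314 258 309 [-86.5 -86.3] [-63.3 -86.2]
318 259 308 [-86.1 -88.4] [-63.7 -88.4]
orange centre [-74.69768194 -82.92611209] r 8.013922876125303
tan centre [  1.08012041 -40.90389737] r 11.58575431099545
```

Orange is at rail x≈-75 and 2 mm too far toward -y. I correct that, lower it to clear the lip by about 2.5 mm, and approach.

```bash
python3 -m creep '[[-1,[0.1,0.8,0.5],0],[-1,[0.2,1.6,1],0],[-1,[0.2,2.2,1.6],0],[-1,[0.2,2.5,2.1],0],[-1,[0.2,2.5,2.35],0],[-1,[0.2,2.5,2.35],0],[-1,[0.2,2.9,2.35],0],[-1,[0.2,3.4,2.35],0],[-1,[0.2,3.9,2.35],0],[-1,[0.2,4.4,2.35],0],[-1,[0.2,4.9,2.35],0],[-1,[0.2,4.9,2.35],0]]'
python3 -m creep '[[-1,[0,0.3,0],0],[-1,[0,0.6,0],0],[-1,[0,0.9,0],0],[-1,[0,1.1,0],0],[-1,[0,1.1,0],0]]'
```

```text
clock: 16.9
eef_pos: [485.0, 22.8, 75.9]
eef_rot: [3.141, 0.0, 1.791]
wrist_force: [-0.3, -0.8, -1.0]
finger_gap: 41.9
finger_force: 25.0
clock: 17.4
eef_pos: [494.8, 25.3, 75.8]
eef_rot: [-3.14, -0.001, 1.791]
wrist_force: [-3.5, 3.1, 0.8]
finger_gap: 42.3
finger_force: 25.0
```

```bash
for i in 1 2 3; do python3 -m creep '[[-1,[0,0.1,0],0],[-1,[0,0.2,0],0],[-1,[0,0.2,0],0]]' | grep -E 'pos|wrist|clock'; done
```

```text
clock: 17.7
eef_pos: [495.8, 26.0, 75.4]
wrist_force: [-9.1, 4.6, 2.2]
clock: 18.0
eef_pos: [497.0, 26.7, 75.1]
wrist_force: [-12.8, 6.9, 3.4]
clock: 18.3
eef_pos: [498.4, 27.4, 74.9]
wrist_force: [-16.3, 8.5, 4.2]
```

Reaction so far is about 14 N along rail x and 12 N along rail y, so orange is wedging on the rust bottle. I ease off in x and open the sprung side with a small lateral push before advancing.

```bash
python3 -m creep '[[-1,[0,-0.1,0],0],[-1,[0,-0.2,0],0],[-1,[0,-0.2,0],0]]' | grep -E 'pos|wrist|clock';  for i in 1 2; do python3 -m creep '[[-1,[-0.05,0,0],0],[-1,[-0.1,0,0],0],[-1,[-0.1,0,0],0]]' | grep -E 'pos|wrist|clock'; done
```

```text
clock: 18.6
eef_pos: [497.9, 26.4, 75.2]
wrist_force: [-5.6, 4.1, -2.4]
clock: 18.9
eef_pos: [497.8, 25.5, 75.1]
wrist_force: [-6.6, 6.1, -1.3]
clock: 19.2
eef_pos: [497.8, 24.6, 75.1]
wrist_force: [-8.5, 5.7, 0.8]
```

```bash
for i in 1 2 3; do python3 -m creep '[[-1,[0,0.1,0],0],[-1,[0,0.2,0],0],[-1,[0,0.2,0],0]]' | grep -E 'pos|wrist|clock'; done
```

```text
clock: 19.5
eef_pos: [498.9, 25.4, 74.8]
wrist_force: [-15.0, 8.0, 3.3]
clock: 19.8
eef_pos: [500.3, 26.1, 74.6]
wrist_force: [-18.8, 9.6, 3.7]
clock: 20.1
eef_pos: [501.8, 26.8, 74.5]
wrist_force: [-20.5, 12.6, 4.1]
```

Friction on the back wall is the main resistance, as the lateral moves were easy. I back off in x, spread the sprung side further laterally, then advance following the arc around the rust bottle.

```bash
python3 -m creep '[[-1,[0,-0.2,0],0],[-1,[0,-0.4,0],0],[-1,[0,-0.5,0],0],[-1,[0,-0.5,0],0]]' | grep -E 'pos|wrist|clock';  for i in 1 2 3; do python3 -m creep '[[-1,[-0.05,0,0],0],[-1,[-0.1,0,0],0],[-1,[-0.1,0,0],0]]' | grep -E 'pos|wrist|clock'; done
python3 - <<'E'
from h import *
s=manip.read_state(); p=manip.camera_params('wrist'); im=manip.camera('wrist'); print(s['moment'],s['finger_gap'])
sc=manip.camera('scene'); c=cv2.resize(sc[150:260,200:350],(600,440),interpolation=cv2.INTER_CUBIC)
np.save('w7.npy',im)
d=cv2.resize(im[90:350,170:390],(508,600))[:440]
save('w7.png',np.hstack([cv2.resize(c,(400,440)),cv2.resize(d,(400,440))]))
E
```

```text
clock: 20.5
eef_pos: [500.3, 24.3, 75.8]
wrist_force: [-2.7, 4.9, -3.4]
clock: 20.8
eef_pos: [500.6, 23.2, 75.8]
wrist_force: [-1.8, 4.2, -3.7]
clock: 21.1
eef_pos: [500.8, 22.3, 75.8]
wrist_force: [-2.4, 4.4, -3.9]
clock: 21.4
eef_pos: [501.0, 21.4, 75.9]
wrist_force: [-3.1, 4.7, -3.2]
[1.02496165 0.70310721 0.01323747] 42.23176768665712
```

View pics/w7.png

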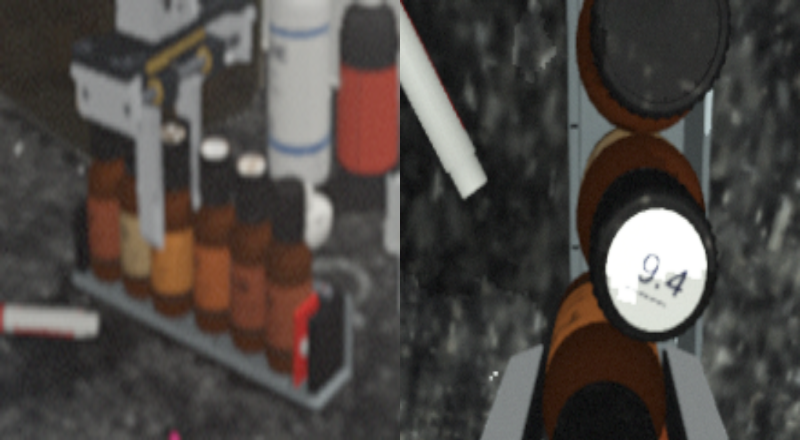

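The scene view shows the orange bottle upright between tan and rust at (172,270). The wrist view shows it clear of tan. The lateral push is now only about 5 N, so I advance along the arc.

```bash
for i in 1 2; do python3 -m creep '[[-1,[0.03,0.1,0],0],[-1,[0.06,0.2,0],0],[-1,[0.09,0.3,0],0],[-1,[0.09,0.3,0],0]]' | grep -E 'pos|wrist|clock'; done
```

```text
clock: 21.9
eef_pos: [502.8, 23.1, 75.5]
wrist_force: [-8.8, 5.3, -0.5]
clock: 22.3
eef_pos: [505.7, 24.6, 75.5]
wrist_force: [-8.1, 5.4, -1.6]
```

```bash
for i in 1 2; do python3 -m creep '[[-1,[0.01,0.1,0],0],[-1,[0.02,0.2,0],0],[-1,[0.03,0.3,0],0],[-1,[0.03,0.3,0],0]]' | grep -E 'pos|wrist|clock'; done
```

```text
clock: 22.7
eef_pos: [508.4, 25.7, 75.5]
wrist_force: [-8.2, 7.0, -1.8]
clock: 23.1
eef_pos: [512.4, 26.4, 75.9]
wrist_force: [-1.4, 3.8, -3.9]
```

It's in line now, at rail x≈2. I press it down to the floor.

```bash
python3 -m creep '[[-1,[0,-0.05,0.1],0],[-1,[0,-0.05,0.2],0],[-1,[0,-0.05,0.3],0],[-1,[0,-0.05,0.4],0],[-1,[0,-0.05,0.4],0]]' | grep -E 'pos|wrist|clock';python3 -m creep '[[-1,[0,0,0.1],0],[-1,[0,0,0.2],0],[-1,[0,0,0.2],0]]' | grep -E 'pos|wrist|clock'
```

```text
clock: 23.6
eef_pos: [512.4, 26.4, 72.5]
wrist_force: [-2.3, 5.5, 0.9]
clock: 23.9
eef_pos: [512.5, 26.4, 70.5]
wrist_force: [-1.4, 6.9, 1.5]
```

```bash
for i in 1 2; do python3 -m creep '[[-1,[0,0,0.05],0],[-1,[0,0,0.05],0]]' | grep -E 'pos|wrist|clock'; done
```

```text
clock: 24.1
eef_pos: [512.5, 26.4, 70.3]
wrist_force: [-1.6, 6.1, 5.1]
clock: 24.3
eef_pos: [512.6, 26.4, 70.2]
wrist_force: [-6.0, 6.9, 11.6]
```

It touches the floor at 70.3. I ease off, then let the row close towards tan.

```bash
python3 -m creep '[[-1,[0.05,0,-0.07],0],[-1,[0.1,0,-0.07],0],[-1,[0.15,0,-0.07],0],[-1,[0.15,0,-0.07],0]]' | grep -E 'pos|wrist|clock';for i in 1 2; do python3 -m creep '[[-1,[0.05,0,0],0],[-1,[0.1,0,0],0],[-1,[0.1,0,0],0]]' | grep -E 'pos|wrist|clock'; done
```

```text
clock: 24.7
eef_pos: [512.2, 27.2, 70.2]
wrist_force: [0.5, -0.9, 5.4]
clock: 25.0
eef_pos: [512.0, 28.1, 70.2]
wrist_force: [0.2, -1.2, 5.7]
clock: 25.3
eef_pos: [511.8, 29.0, 70.2]
wrist_force: [1.4, -1.6, 5.7]
```

```bash
for i in 1 2 3; do python3 -m creep '[[-1,[0.05,0,0],0],[-1,[0.05,0,0],0]]' | grep -E 'pos|wrist|clock'; done
```

```text
clock: 25.5
eef_pos: [511.7, 29.5, 70.2]
wrist_force: [0.3, -2.2, 5.0]
clock: 25.7
eef_pos: [511.6, 30.0, 70.2]
wrist_force: [0.7, -1.5, 5.1]
clock: 25.9
eef_pos: [511.5, 30.5, 70.2]
wrist_force: [0.6, -2.6, 5.9]
```

```bash
python3 -m creep '[[-0.09,[0,0,0],0],[-0.05,[0,0,0],0],[0,[0,0,0],0],[0.3,[0,0,0],0],[0.6,[0,0,0],0],[0.9,[0,0,0],0],[0.9,[0,0,-2],0],[0.9,[0,0,-5],0],[0.9,[0,0,-9],0],[0.9,[2,0,-13],0],[0.9,[4,0,-13],0],[0.9,[4,0,-13],0]]'
python3 -m creep '[[0.9,[0,0,0],0],[0.9,[0,0,0],0]]' >/dev/null
python3 - <<'E'
from h import *
s=manip.read_state(); p=manip.camera_params('wrist'); im=manip.camera('wrist'); sc=manip.camera('scene')
np.save('w8.npy',im)
th=.2187; E=np.array([[np.cos(th),np.sin(th)],[-np.sin(th),np.cos(th)]])
h=cv2.cvtColor(im,cv2.COLOR_RGB2HSV); m=((h[...,1]<60)&(h[...,2]>140)).astype(np.uint8)
n,l,st,c=cv2.connectedComponentsWithStats(m)
for i in range(1,n):
    if 200<st[i,4]<1000 and 255<c[i][0]<320: print(c[i],st[i],E@onz(p,st[i,:2]+(st[i,2:4]-1)/2,122)[0,:2]-[504.3,0])
save('w8.png',np.hstack([cv2.resize(sc[160:260,205:345],(440,440),interpolation=cv2.INTER_CUBIC),cv2.resize(im[90:330,240:330],(330,440*2))[:440*2:2][:, :]] ) if 0 else np.hstack([cv2.resize(sc[150:260,205:345],(480,440),interpolation=cv2.INTER_CUBIC),cv2.resize(im[90:330,220:345],(300,440))]))
E
```

```text
clock: 27.1
eef_pos: [501.9, 71.4, 200.6]
eef_rot: [3.14, 0.0, 1.792]
wrist_force: [0.8, 0.1, -1.0]
finger_gap: 89.3
finger_force: 0.0
[304.1626898  224.39045553] [301 136   7 185 461] [ 19.78237079 -46.47203552]
[282.99285714 221.675     ] [270 209  27  26 560] [  1.22831609 -40.45429611]
[283.48920863 264.558753  ] [270 253  27  24 417] [  1.27914588 -81.94324867]
[282.75534442 305.05225653] [271 295  25  21 421] [   1.33334651 -124.85905921]
```

View pics/w8.png

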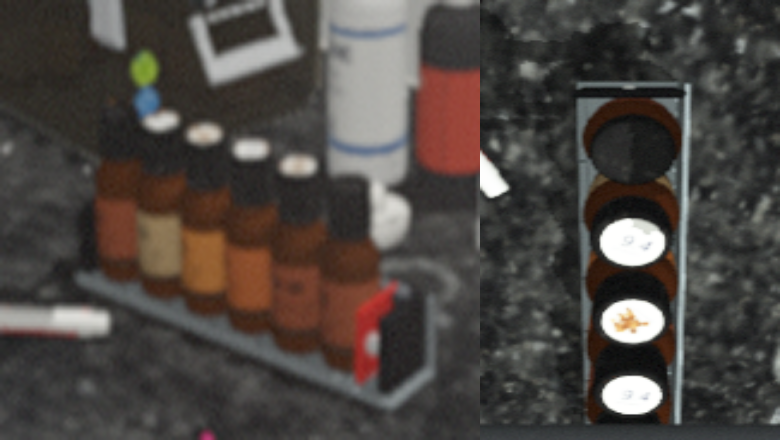

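The scene view shows all six bottles upright in a row, with the cap tops on one line from (160,120) to (298,163), so orange is not hanging high. The wrist view has tan (632,242), orange (632,322) and rust (632,397) in line at rail x≈1.3, with spacings of about 42 mm and the gripper clear. Handing in.

```bash
python3 -c "
from cell import manip
print(manip.sign_off())"
```

```text
the job is handed in; nothing more can be done
None
```

The job is handed in at about 27 s of the 72 s allowed: the orange bottle stands released on the rail floor between the tan and rust bottles, and in the last images all six looked upright and in line. While pressing it in, the force briefly reached about 24 N by the wrist sensor, close to the 25 N limit, and `sign_off` returned no verdict.

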